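Park the larger piston at the top of its gutter and close the keeper

ROBOT

A 6-joint arm with a two-finger parallel gripper is mounted at the origin on the work surface. World frame = base frame: x ahead of the robot, y to its left, z up, the work surface at z = 0. Lengths are in mm, angles in degrees, forces in N, time in s.
With the tool pointing down it reaches from about 300 to 850 mm from the base axis. Payload 4.2 kg.
Tool frame: the origin (TCP) lies between the finger pads; the fingertips stand 22 mm ahead of it and the grasp point (between the pads) lies 3 mm ahead of it (env.finger_overhang is the distance from the TCP to the fingertips, in mm); z points along the fingers, y is the line along which they close (so a half turn about z gives the same grasp; the last joint's range is limited). The gripper opens to 91 mm and grips with 3 to 60 N. Pads are 32 mm wide; open, the fingers measure 118 mm over their backs; the gripper's body (76 mm by 178 mm) begins 60 mm behind the grasp point.
Start: joints at [74.828, 18.312, 89.639, -0, 72.044, -1.146], TCP at [139.359, 557.871, 235.976] pointing down, gripper open.
Joint ranges: [-177.97, 177.97], [-48.28, 115.42], [12.27, 149.76], [-77.06, 257.06], [2.81, 150.46], [-146.56, 146.56]. Speed limits (degrees/s): [147.25, 147.25, 180, 180, 180, 180].

INTERFACE

Orientations are given as [roll, pitch, yaw] about the fixed x, y, z axes, in that order (R = Rz(yaw) Ry(pitch) Rx(roll)).
In Python, from workcell import state, cams, ticket, look_for, outline_of, env gives the robot as it stands.
- The arm moves only by the tool servo_tool, never from a script. Its argument "steps" is a list of rows, each a list of 3 entries, a list of its own where there are three numbers: the closure in counts, from 0 (fully open) to 255 (shut), then the shift along the tool's x, y, z in mm, then the turn, a rotation vector about the tool's x, y, z in rad. A call has exactly 10 rows; each row shifts and turns the commanded pose from where the row before left it, along the tool's axes as they then stand; what a row does not reach is not made up. A row lasts 1/10 s, in which the tool goes at most 50 mm and 8.59 degrees, less where a joint would pass 70% of its speed; a pose out of reach is approached as far as the arm can. A call with a gripper value outside its range is refused whole. The fingers move at their own pace and stop on an object; "squeeze" is the grip in N (left out, the last holds). Time passes only in rows, so rows that do not move let the fingers close, or fill a call up. It gives the time, the measured TCP pose, the force, the opening and the grip force at its end, in the units of the state.
- state(): the state, without advancing time (a new reading comes with each control period).
- cams.grab_frame(name): name is "side" or "top"; returns a dict with "color" (420x560x3 uint8, red, green, blue), "z_map" (420x560 float32, mm along the optical axis (not along the pixel's ray), 0 where there is no reading), "fovy" (degrees; the focal length in pixels is half the picture's height over the tangent of half this angle, whatever the lens; pixels are square), "cx", "cy" (the principal point, pixels), "k1" (the pictures are not rectified: a ray, as slopes to the right and down, at radius r is drawn at 1 + k1 r^2 times it, then the intrinsics apply), "eye" and "rotation" of the camera in the world. Camera axes: x right, y up, looking along -z (the intrinsics and any distortion apply to the point x, -y, -z); pixel columns grow to the right and rows downward; lengths in mm; the calibration is good to about 2 mm. A picture is of the moment at which its call begins.
- ticket.job_done(): hands the job in; it is judged then, once.
Trained networks look in a picture, given as the dict that the camera call returned (one of the last four; its "shot" number tells which), for a name from the list of things; names that differ only in an ending like _2 or _b are one class to them, and where a whole thing is asked for, a point or a joint stands for the part that bears it (a point fixed in the world has none). Each returns a list of dicts, best first, with "confidence" (0 to 1); they miss things now and then, are a little off and sometimes report something else, mostly with a low value. They report only what shows in the picture. A call takes as long as a camera call. They do not tell look-alikes from the thing itself.
- look_for(picture, thing): "at" ([column, row] in pixels, amid what is visible of it).
- outline_of(picture, thing): "pixels" (420x560 bool, what is visible of it) and "at" ([column, row] in pixels, amid what is visible of it).
The state is a dict: "time_s": time; "qpos": joint angles; "qvel": joint speeds; "effort": joint torques, N m; "ee_pos": TCP position; "ee_rot": TCP orientation; "force": force on the tool from outside, world axes, zero at the start; "torque": the same for the moment, N m; "gripper_width": finger opening in mm; "gripper_force": force on a finger pad.
Only numpy, scipy, OpenCV 4.12 (cv2) and the standard library are available. Lean on these libraries where they do the work, as an engineer would, in place of code of your own. Each camera call takes 0.05 s, during which the arm holds its last target. There are 200 camera calls.

TASK

Two engine pistons lie on their sides at the low ends of the two sloping gutters of the rack. Use the fingertips to roll the larger piston up its gutter and over the crest gently until it rests in the dip against the end stop, without flicking it or letting it run back down; then push the keeper bar across that gutter behind it. Nothing is lifted; leave the smaller piston and everything else on the bench alone, and finish clear of everything.

Things in the scene. Friction and masses are not known exactly. Their poses are not given: they have to be found in the camera images.
- rack: Fixed rack, two parallel straight gutters. Origin at bench level; x uphill along the gutters, y to the left looking uphill, z up. Base x -140 to 180 mm, 156 mm wide. Gutter centre lines at y = +42 and -42, each 52 mm wide inside; outer walls 6 mm thick, a 32 mm wide rail between the two. Walls and rail stand 12 mm above the rising floor, and level at 65 mm height beyond the crest.
- crest (a point): On the mid plane where the gutter floors are highest: rack x = 65, height 53.3 mm. Beyond it the floors fall at 10 degrees to 43.6 mm at the end stop (the dip). A piston let go with its centre short of the crest rolls back down; past it, it rolls on towards the end stop and stays in the dip, but may rub on the walls and need a last nudge to touch the stop.
- end_stop (a point): Mid plane, top edge of the end stop's inner face: rack x = 120, height 90 mm. The end stop is an upright steel plate 8 mm thick across both gutters.
- piston_large: Larger piston, plain aluminium cylinder 54 mm in diameter and 48 mm long, about 0.24 kg, lying on its side with its axis across the gutter; it rolls freely. Origin: centre of the cylinder; its y axis is the cylinder axis (its x and z turn as it rolls). Starts in one of the two gutters, either, leaning on the low stop's top edge, its centre at about rack x = -105, height 60 mm.
- piston_small: Smaller piston, plain aluminium cylinder 42 mm in diameter and 46 mm long, lying likewise at the low end of the other gutter. Origin: its centre. To be left where it is.
- ramp (a point): On the mid plane at the low end of the rising floors: rack x = -125, height 30 mm; its x axis runs up the 7 degree slope, y to the left, z square to the rising floor. The inner face of the low stop stands here: a plate 6 mm thick (x -131 to -125), its top 42 mm high.
- seat_left (a point): Where the centre of the larger piston lies when parked against the end stop of the left gutter (rack y = +42, x = 93, height 76 mm).
- seat_right (a point): The same for the right gutter (rack y = -42).
- keeper (a joint): Angle of the keeper bar about its vertical pivot on the middle rail, rad. 0: bar points straight downhill above the middle rail, both gutters free (it starts within 0.1 of this). About -1.57: bar across the left (+y) gutter; +1.57: across the right (-y) gutter; end stops at -1.6 and +1.6. Stiff by light friction (about 0.5 N at its tip), it stays where it is left.
- keeper_pivot (a point): On the pivot axis of the keeper bar, at the bar's mid height: rack x = 55, y = 0, height 80 mm.
- keeper_tip (a point): Middle of the bar's free end, 74 mm from the pivot. The bar is flat steel, 8 mm thick and 22 mm high, from 69 to 91 mm above the bench (its hub of 18 mm diameter to 95 mm).
- drink_can: Drinks can, 66 mm diameter, 115 mm high, standing near the rack on its right side; origin under its centre. Bystander.
- bearing: Small ball bearing, 35 mm diameter, 11 mm thick, lying on the low ledge (40 mm high) uphill of the end stop; origin under its centre. Bystander.
- gudgeon_pin: Steel pin standing upright on the bench on the rack's left side, 16 mm diameter, 46 mm high; origin under its centre. Bystander.
- socket: Steel spanner socket standing upright on the bench on the rack's left side, 28 mm diameter, 36 mm high; origin under its centre. Bystander.
- spanner: Spanner 160 mm long lying on the bench along the rack's right side; origin under its middle. Bystander.
- screwdriver: Screwdriver with a red handle, 200 mm long, lying on the bench to the robot's left; origin under its middle. Bystander.
- spray_can: Spray can, 60 mm diameter, 170 mm high, standing to the robot's left; origin under its centre. Bystander.
- barrel: Finned engine cylinder, 110 x 110 x 76 mm, standing to the robot's right; origin under its centre. Bystander.
Things that resemble listed ones, but are neither listed nor needed, are in the scene too. What is shaped like the piston_large but red or turquoise is not meant.

How it is judged:
By the outcome, as a careful person would: the job done as asked, in the order asked, and still so for the second after the job is handed in, with the robot touching nothing.
It also fails if it takes over 51 s, if anything falls off the work surface, if the arm or the gripper's body presses on something with over 40 N, if the wrist force passes 120 N, or if a joint passes its speed limit or range.

## Working session

There is one attempt and no reset: what is moved stays moved. The work goes in short steps, Python scripts to look and compute and a tool call to move; the robot and the scene stay as the last step left them, time stands still between calls to the robot, and variables do not carry over. Pictures are saved under pics/ and viewed, at most 13 in all, crops included, and the job is handed in when it is done.

Besides the shell and the picture viewer there is one more tool, called after ">>>" by a JSON object that holds its "op" and its "data". servo_tool: Moves the arm, as the interface text tells. Its arguments: {"type":"object","properties":{"steps":{"type":"array","items":{"type":"array"}},"squeeze":{"type":"number"}},"required":["steps"]}

```bash
mkdir -p pics
cat > h.py <<'E'
import numpy as np, cv2
from workcell import state, cams, ticket, look_for, outline_of, env
def K(f):
    h=f["color"].shape[0]; F=h/2/np.tan(np.radians(f["fovy"])/2); return F
def pts(f,uv,z=None):
    uv=np.atleast_2d(uv).astype(float); F=K(f)
    d=(uv-[f["cx"],f["cy"]])/F; s=d.copy()
    for _ in range(10): s=d/(1+f["k1"]*(s**2).sum(1,keepdims=True))
    if z is None: z=f["z_map"][uv[:,1].round().astype(int),uv[:,0].round().astype(int)]
    z=np.broadcast_to(z,len(uv))
    c=np.c_[s[:,0]*z,-s[:,1]*z,-z]
    return c@np.array(f["rotation"]).T+np.array(f["eye"])
def proj(f,P):
    c=(np.atleast_2d(P)-f["eye"])@np.array(f["rotation"]); s=np.c_[c[:,0],-c[:,1]]/-c[:,2:]
    s=s*(1+f["k1"]*(s**2).sum(1,keepdims=True)); return s*K(f)+[f["cx"],f["cy"]]
def save(f,n,crop=None,k=1):
    im=f["color"][:,:,::-1]
    if crop: im=im[crop[1]:crop[3],crop[0]:crop[2]]
    cv2.imwrite("pics/"+n,cv2.resize(im,None,fx=k,fy=k,interpolation=2))
E
python3 - <<'E'
from h import *
s=state(); print(s["time_s"],s["ee_pos"],s["ee_rot"],s["gripper_width"],env.finger_overhang)
a=cams.grab_frame("side");b=cams.grab_frame("top")
cv2.imwrite("pics/a.png",cv2.resize(np.vstack([a["color"],b["color"]])[:,:,::-1],None,fx=.7,fy=.7))
save(a,"s.png",k=1.4);save(b,"t.png",k=1.4)
for n,f in(("side",a),("top",b)):
  print(n,f["eye"],np.round(f["rotation"],2).tolist(),f["fovy"])
  for t in["rack","piston_large","piston_small","keeper","keeper_tip","drink_can","bearing","gudgeon_pin","socket","spanner"]:
    for r in outline_of(f,t)[:3]:
      v,u=np.nonzero(r["pixels"]); P=pts(f,np.c_[u,v]); P=P[f["z_map"][v,u]>0]
      print(t,round(r["confidence"],2),np.round(r["at"]),np.round(np.median(P,0)),"lo",np.round(np.percentile(P,3,0)),"hi",np.round(np.percentile(P,97,0)))
E
```

```text
0.0 [139.23999466 557.38790213 235.1240287 ] [-1.79898398e+02  9.09693576e-04  1.65975808e+02] 91.32551374962239 22.0
side [ 475.73750608 -948.62226856  764.11378351] [54.53, 0.32, -5.64] 55.61160808863079Traceback (most recent call last):
  File "<stdin>", line 10, in <module>
  File "h.py", line 12, in pts
    return c@np.array(f["rotation"]).T+np.array(f["eye"])
           ~~~~~~~~~~~~~~~~~~~~~~~~~~~^~~~~~~~~~~~~~~~~~~
ValueError: operands could not be broadcast together with shapes (421,) (3,)
```

View pics/s.png

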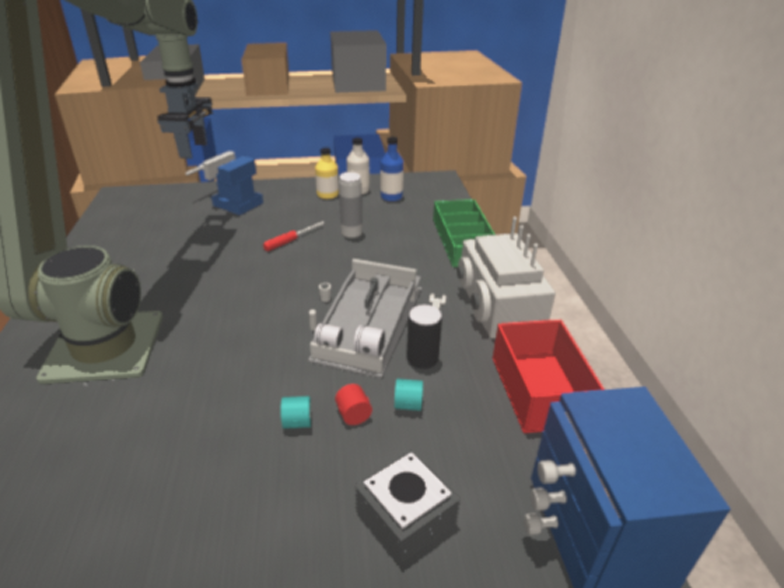

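View pics/t.png

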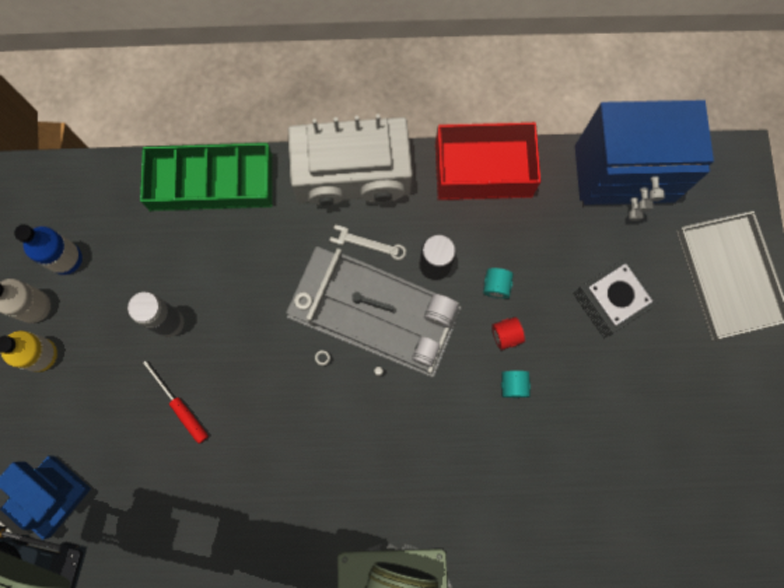

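The side view shows the rack around (365,315). The larger-looking piston is at (370,341), in the gutter next to the drink can, and the smaller one is at (328,335). In the top view they are at (441,308) and (426,350). Red and turquoise look-alikes lie on the bench. All of these pixels are in the 1.4x pictures.

The camera rotation is given as Euler angles, so I'll fix the helper for that.

```bash
python3 - <<'E'
s=open('h.py').read()
s=s.replace('np.array(f["rotation"])','Rm(f)').replace('def K(f)','from scipy.spatial.transform import Rotation as Ro\ndef Rm(f): return Ro.from_euler("xyz",f["rotation"],degrees=True).as_matrix()\ndef K(f)')
open('h.py','w').write(s)
E
python3 - <<'E'
from h import *
a=cams.grab_frame("side");b=cams.grab_frame("top")
for n,f in(("side",a),("top",b)):
  print(n,f["eye"],np.round(f["rotation"],2).tolist(),f["fovy"])
  for t in["rack","piston_large","piston_small","keeper","drink_can","bearing","gudgeon_pin","socket","spanner"]:
    for r in outline_of(f,t)[:4]:
      v,u=np.nonzero(r["pixels"]); P=pts(f,np.c_[u,v]); P=P[f["z_map"][v,u]>0]
      print(t,round(r["confidence"],2),np.round(r["at"]),np.round(np.median(P,0)),"lo",np.round(np.percentile(P,3,0)),"hi",np.round(np.percentile(P,97,0)))
# rack points above bench in top view
r=outline_of(b,"rack")[0]; np.savez("top.npz",m=r["pixels"],z=b["z_map"])
v,u=np.nonzero(r["pixels"]);P=pts(b,np.c_[u,v])
P=P[(b["z_map"][v,u]>0)&(P[:,2]>20)]
print(cv2.minAreaRect(P[:,:2].astype(np.float32)))
hi=P[P[:,2]>78];print(len(hi),cv2.minAreaRect(hi[:,:2].astype(np.float32)))
save(b,"tc.png",(190,160,350,280),5)
E
```

```text
side [ 475.73750608 -948.62226856  764.11378351] [54.53, 0.32, -5.64] 55.61160808863079
rack 0.77 [262. 220.] [565.   1.  47.] lo [ 456. -142.    7.] hi [669. 131.  90.]
piston_large 0.88 [260. 244.] [ 552. -126.   74.] lo [ 525. -142.   44.] hi [580. -58.  88.]
piston_large 0.84 [252. 289.] [ 511. -262.   43.] lo [ 484. -274.    5.] hi [ 540. -224.   55.]
piston_large 0.68 [215. 295.] [ 410. -269.   44.] lo [ 386. -281.   -0.] hi [ 434. -233.   55.]
piston_large 0.58 [294. 282.] [ 612. -250.   47.] lo [ 590. -261.   22.] hi [ 633. -224.   56.]
piston_small 0.5 [234. 240.] [476. -90.  66.] lo [ 450. -105.   44.] hi [502. -69.  76.]
keeper 0.66 [220. 228.] [443.  11.  24.] lo [433.   5.  -1.] hi [451.  84.  47.]
drink_can 0.92 [301. 238.] [ 658. -132.   82.] lo [ 631. -141.   12.] hi [689. -91. 117.]
bearing 0.39 [264. 207.] [572.  24.  89.] lo [556. -19.  74.] hi [587.  54.  96.]
socket 0.57 [262. 210.] [571.  24.  88.] lo [553. -19.  61.] hi [587.  57.  96.]
socket 0.56 [234. 204.] [473. 115.  29.] lo [462. 109.   7.] hi [484. 134.  38.]
socket 0.49 [264. 219.] [563.  -1.  47.] lo [
[... 1021 characters left out ...]
ng 0.53 [217. 216.] [583. 160.  51.] lo [570. 146.  43.] hi [598. 173.  56.]
gudgeon_pin 0.61 [233. 253.] [473. 124.  35.] lo [461. 113.  21.] hi [484. 137.  41.]
socket 0.73 [262. 222.] [564.  33.  46.] lo [ 464. -101.    6.] hi [668. 160.  89.]
socket 0.53 [229. 254.] [473. 124.  35.] lo [461. 113.   3.] hi [488. 137.  41.]
spanner 0.74 [263. 174.] [714.  30.   7.] lo [689. -30.  -0.] hi [744.  96.  12.]
spanner 0.55 [260. 220.] [564.  34.  46.] lo [ 462. -101.    5.] hi [670. 163.  89.]
((569.4144897460938, 24.308029174804688), (309.4869689941406, 151.80287170410156), 65.99517822265625)
329 ((613.0510864257812, 71.058837890625), (131.87408447265625, 165.06983947753906), 5.164793491363525)
```

View pics/tc.png

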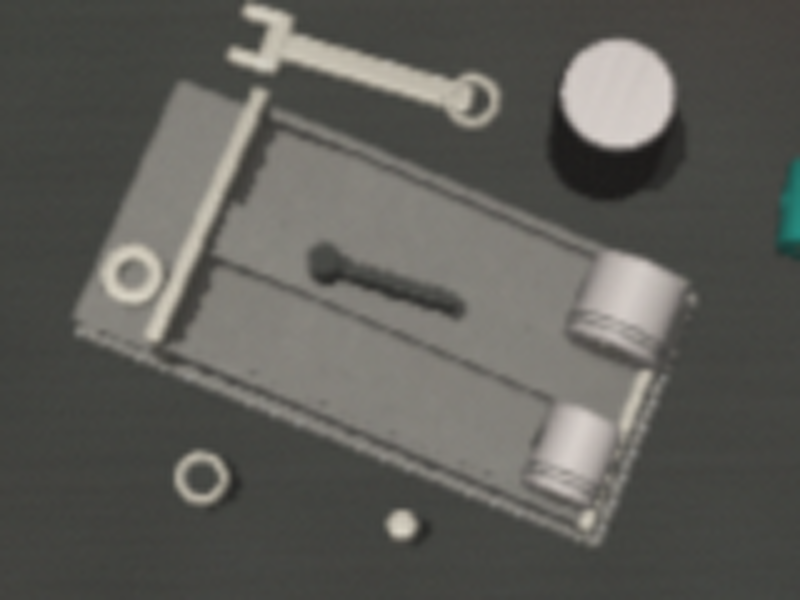

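The larger piston is the plain one in the right gutter, top (313,220). It could be confused with the small piston (303,253), the red cylinder (364,236), and the turquoise ones (373,273) and (355,202). The crop confirms it is the wider grey one beside the can. Next I'll fit the rack pose with a height model.

```bash
cat > fit.py <<'E'
from h import *
from scipy.optimize import minimize
def model(X,Y):
    fl=np.where(X<65,30+(X+125)*np.tan(np.radians(7)),53.3-(X-65)*np.tan(np.radians(10)))
    wall=np.where(X<65,fl+12,65); a=abs(Y)
    Z=np.where((a>68)|(a<16),wall,fl)
    Z=np.where((X>120)&(X<128),90,Z); Z=np.where(X>=128,40,Z); Z=np.where((X<-125),42,Z); 
    return np.where((X<-131)&(X>-140),np.nan,np.where((a>78)|(X<-140)|(X>180),0,Z))
def fit(f,p0=(569,24,66)):
    v,u=np.mgrid[0:420,0:560]; uv=np.c_[u.ravel(),v.ravel()]; P=pts(f,uv); P=P[f["z_map"].ravel()>0]
    P=P[(np.hypot(P[:,0]-569,P[:,1]-24)<200)]
    def loc(p):
        d=P[:,:2]-p[:2]; t=np.radians(p[2]); c,s=np.cos(t),np.sin(t); return d[:,0]*c+d[:,1]*s,-d[:,0]*s+d[:,1]*c
    def cost(p):
        X,Y=loc(p); e=abs(P[:,2]-model(X,Y)); k=(abs(Y)<90)&(X<190)&(X>-60)&~((abs(Y)<16)&(X<70)); e=np.where(k,e,12)
        return np.nanmean(np.minimum(e,12))
    best=min((minimize(cost,np.add(p0,d),method="Nelder-Mead",options=dict(initial_simplex=np.add(np.add(p0,d),[[0,0,0],[8,0,0],[0,8,0],[0,0,3]]))) for d in([-8,-20,0],[0,0,0],[-12,-12,2],[8,8,-2])),key=lambda r:r.fun)
    return best.x,best.fun,P,loc(best.x)
E
python3 - <<'E'
from fit import *
for n in("side","top"):
    f=cams.grab_frame(n); p,c,P,(X,Y)=fit(f); print(n,p.round(1),round(c,2))
    hi=(P[:,2]>80)&(X>105)&(X<140)&(abs(Y)<78); print(" stop top x,y range",np.percentile(X[hi],[2,50,98]).round(1),np.percentile(Y[hi],[1,99]).round(1))
    k=(P[:,2]>84)&(X<-70)&(X>-140)&(abs(Y)<75); print(" piston top",np.median(X[k]).round(1),np.percentile(Y[k],[2,50,98]).round(1),P[k,2].max().round(1))
    k=(P[:,2]>75)&(X<66)&(X>-60)&(abs(Y)<30); print(" keeper",np.c_[X,Y][k].min(0).round(),np.c_[X,Y][k].max(0).round(),np.polyfit(X[k],Y[k],1).round(3))
    t=np.radians(p[2])
    for nm,w in(("can",(655,-105)),("bearing",(583,160))):
        d=np.array(w)-p[:2]; print(nm,(d@[np.cos(t),np.sin(t)]).round(),(d@[-np.sin(t),np.cos(t)]).round())
E
```

```text
side [556.4   0.8  66. ] 9.96
 stop top x,y range [118.8 123.3 131.8] [-75.8  71.2]
 piston top -104.9 [-65.9 -42.6 -21. ] 89.2
 keeper [-18. -12.] [65.  7.] [ 0.082 -7.118]
can -56.0 -133.0
bearing 156.0 41.0
top [560.5   2.5  65.8] 9.31
 stop top x,y range [119.1 122.8 127.9] [-71.8  76. ]
 piston top -105.8 [-64.8 -39.4 -18.5] 93.7
 keeper [-20.  -8.] [63. 10.] [ 0.081 -2.533]
can -59.0 -130.0
bearing 153.0 44.0
```

>>> {"op": "servo_tool", "data": {"steps": [[0,[0,0,0],[0,0,0.087]],[0,[0,0,0],[0,0,0.087]],[0,[-36,-24.5,0],[0,0,0]],[0,[-36,-24.5,0],[0,0,0]],[0,[-36,-24.5,0],[0,0,0]],[0,[-36,-24.5,0],[0,0,0]],[0,[-36,-24.5,0],[0,0,0]],[0,[-36,-24.5,0],[0,0,0]],[0,[-36,-24.5,0],[0,0,0]],[0,[-36,-24.5,0],[0,0,0]]]}}

```text
time_s: 2.35
ee_pos: [323.4, 260.2, 236.2]
ee_rot: [179.9, 0.0, 156.0]
force: [1.7, -0.6, 0.9]
gripper_width: 91.2
gripper_force: 0.0
```

>>> {"op": "servo_tool", "data": {"steps": [[0,[-36,-24.5,0],[0,0,0]],[0,[-36,-24.5,0],[0,0,0]],[0,[-36,-24.5,0],[0,0,0]],[0,[-36,-24.5,0],[0,0,0]],[0,[-36,-24.5,0],[0,0,0]],[0,[-36,-24.5,5],[0,0,0]],[0,[-36,-24.5,10],[0,0,0]],[0,[-36,-24.5,15],[0,0,0]],[0,[-36,-24.5,15],[0,0,0]],[0,[-36,-24.5,15],[0,0,0]]]}}

```text
time_s: 3.35
ee_pos: [552.8, -110.3, 175.5]
ee_rot: [180.0, 0.0, 156.0]
force: [0.4, 0.9, 0.8]
gripper_width: 91.1
gripper_force: 0.0
```

>>> {"op": "servo_tool", "data": {"steps": [[0,[-1.5,0,20],[0,0,0]],[0,[0,0,20],[0,0,0]],[0,[0,0,15],[0,0,0]],[0,[0,0,15],[0,0,0]],[0,[0,0,15],[0,0,0]],[0,[0,0,10],[0,0,0]],[0,[0,0,6],[0,0,0]],[0,[0,0,2],[0,0,0]],[50,[0,0,0],[0,0,0]],[65,[0,0,0],[0,0,0]]]}}

```text
time_s: 4.35
ee_pos: [553.8, -109.2, 73.5]
ee_rot: [180.0, 0.1, 156.0]
force: [-0.1, -0.3, 0.0]
gripper_width: 78.3
gripper_force: 0.0
```

Run:
```python
from h import *
s=state(); print(s["ee_pos"],s["force"],s["gripper_width"],s["gripper_force"])
f=cams.grab_frame("side"); save(f,"s2.png",(180,150,340,280),5)
```

```text
[ 553.82158442 -109.20904074   73.51805023] [-0.07841262 -0.26747835  0.02621763] 78.25759388005588 0.0
```

View pics/s2.png

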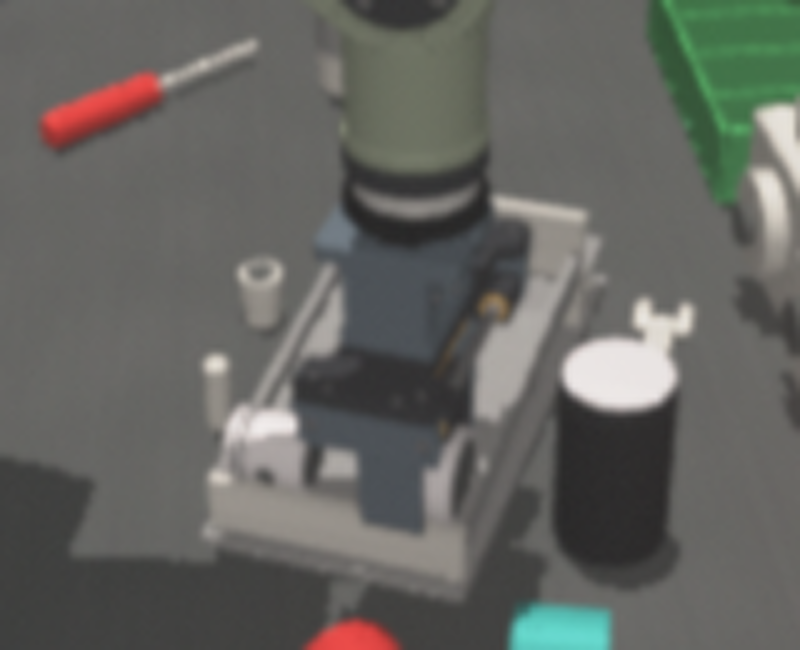

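>>> {"op": "servo_tool", "data": {"steps": [[70,[-1,2,0],[0,0,0]],[70,[-1,2,-0.2],[0,0,0]],[70,[0,2,-0.3],[0,0,0]],[70,[0,2,-0.3],[0,0,0]],[70,[0,2,-0.3],[0,0,0]],[70,[0,2,-0.3],[0,0,0]],[70,[0,2,-0.3],[0,0,0]],[70,[0,2,-0.3],[0,0,0]],[70,[0,2,-0.3],[0,0,0]],[70,[0,2,-0.3],[0,0,0]]]}}

```text
time_s: 5.4
ee_pos: [563.4, -91.5, 75.5]
ee_rot: [180.0, -0.0, 156.0]
force: [-1.2, -1.0, 1.3]
gripper_width: 66.4
gripper_force: 0.8
```

>>> {"op": "servo_tool", "data": {"steps": [[70,[0,2.5,-0.3],[0,0,0]],[70,[0,2.5,-0.3],[0,0,0]],[70,[0,2.5,-0.3],[0,0,0]],[70,[0,2.5,-0.3],[0,0,0]],[70,[0,2.5,-0.3],[0,0,0]],[70,[0,2.5,-0.3],[0,0,0]],[70,[0,2.5,-0.3],[0,0,0]],[70,[0,2.5,-0.3],[0,0,0]],[70,[0,2.5,-0.3],[0,0,0]],[70,[0,2.5,-0.3],[0,0,0]]]}}

```text
time_s: 6.4
ee_pos: [573.6, -68.6, 78.6]
ee_rot: [180.0, 0.0, 156.0]
force: [-0.3, -1.3, 1.7]
gripper_width: 66.4
gripper_force: 0.8
```

Run:
```python
from h import *
s=state(); print(s["time_s"],s["ee_pos"],s["force"],s["torque"],s["gripper_width"],s["gripper_force"])
f=cams.grab_frame("side"); save(f,"s3.png",(180,150,340,280),5)
```

```text
6.4 [573.60434707 -68.63151389  78.57628595] [-0.34536711 -1.31118894  1.67772413] [-0.31272431  0.11954649 -0.00101064] 66.363331048974 0.7691960223019123
```

View pics/s3.png

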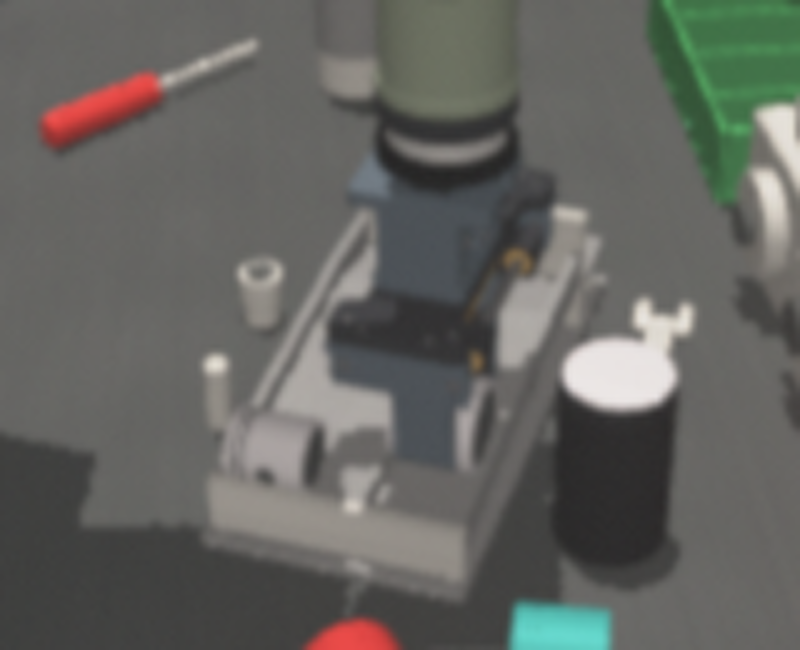

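>>> {"op": "servo_tool", "data": {"steps": [[70,[0,3,-0.37],[0,0,0]],[70,[0,3,-0.37],[0,0,0]],[70,[0,3,-0.37],[0,0,0]],[70,[0,3,-0.37],[0,0,0]],[70,[0,3,-0.37],[0,0,0]],[70,[0,3,-0.37],[0,0,0]],[70,[0,3,-0.37],[0,0,0]],[70,[0,3,-0.37],[0,0,0]],[70,[0,3,-0.37],[0,0,0]],[70,[0,3,-0.37],[0,0,0]]]}}

```text
time_s: 7.45
ee_pos: [585.8, -41.2, 82.3]
ee_rot: [180.0, -0.0, 156.0]
force: [-0.5, -0.4, 1.3]
gripper_width: 65.9
gripper_force: 0.8
```

>>> {"op": "servo_tool", "data": {"steps": [[70,[0,3,-0.37],[0,0,0]],[70,[0,3,-0.37],[0,0,0]],[70,[0,3,-0.37],[0,0,0]],[70,[0,3,-0.37],[0,0,0]],[70,[0,3,-0.37],[0,0,0]],[70,[0,3,-0.37],[0,0,0]],[70,[0,3,-0.37],[0,0,0]],[70,[0,3,-0.37],[0,0,0]],[70,[0,3,-0.37],[0,0,0]],[70,[0,3,-0.37],[0,0,0]]]}}

```text
time_s: 8.45
ee_pos: [598.0, -13.8, 85.9]
ee_rot: [180.0, -0.0, 156.0]
force: [-0.9, -1.7, 0.8]
gripper_width: 66.3
gripper_force: 0.8
```

>>> {"op": "servo_tool", "data": {"steps": [[70,[0,3,-0.37],[0,0,0]],[70,[0,3,-0.37],[0,0,0]],[70,[0,3,-0.37],[0,0,0]],[70,[0,3,-0.37],[0,0,0]],[70,[0,3,-0.37],[0,0,0]],[70,[0,3,-0.37],[0,0,0]],[70,[0,3,-0.37],[0,0,0]],[70,[0,3,-0.37],[0,0,0]],[70,[0,3,-0.37],[0,0,0]],[70,[0,3,-0.37],[0,0,0]]]}}

```text
time_s: 9.45
ee_pos: [610.3, 13.6, 89.7]
ee_rot: [180.0, 0.0, 156.0]
force: [-0.8, -2.3, 1.1]
gripper_width: 66.4
gripper_force: 0.8
```

>>> {"op": "servo_tool", "data": {"steps": [[70,[0,3,-0.37],[0,0,0]],[70,[0,3,-0.37],[0,0,0]],[70,[0,3,-0.37],[0,0,0]],[70,[0,3,-0.37],[0,0,0]],[70,[0,3,-0.37],[0,0,0]],[70,[0,3,-0.37],[0,0,0]],[70,[0,3,-0.37],[0,0,0]],[70,[0,3,-0.37],[0,0,0]],[70,[0,2,-0.25],[0,0,0]],[70,[0,2,-0.25],[0,0,0]]]}}

```text
time_s: 10.45
ee_pos: [621.5, 39.1, 93.1]
ee_rot: [180.0, -0.0, 156.0]
force: [-1.4, -1.3, 1.7]
gripper_width: 66.5
gripper_force: 0.7
```

>>> {"op": "servo_tool", "data": {"steps": [[74,[0,1.4,-0.2],[0,0,0]],[78,[0,1.4,-0.2],[0,0,0]],[82,[0,1.4,-0.2],[0,0,0]],[86,[0,1.4,-0.2],[0,0,0]],[90,[0,1.4,-0.2],[0,0,0]],[93,[0,1.4,-0.1],[0,0,0]],[95,[0,1.4,0],[0,0,0]],[95,[0,1.4,0],[0,0,0]],[95,[0,1.4,0],[0,0,0]],[95,[0,1,0],[0,0,0]]]}}

```text
time_s: 11.45
ee_pos: [627.2, 51.6, 94.2]
ee_rot: [180.0, 0.0, 156.0]
force: [-0.3, 0.6, -0.1]
gripper_width: 57.3
gripper_force: 0.1
```

Run:
```python
from h import *
s=state(); print(s["time_s"],s["ee_pos"],s["force"],s["gripper_width"],s["gripper_force"])
d=s["ee_pos"][:2]-np.array([558.5,1.7]);print(d@[.407,.914],d@[-.914,.407])
f=cams.grab_frame("side"); save(f,"s4.png",(200,130,340,250),5)
```

```text
11.45 [627.15408343  51.64539901  94.17585184] [-0.26228444  0.61734011 -0.10365171] 57.28390434218012 0.13215516228228807
73.59230664956088 -42.422054861153896
```

View pics/s4.png

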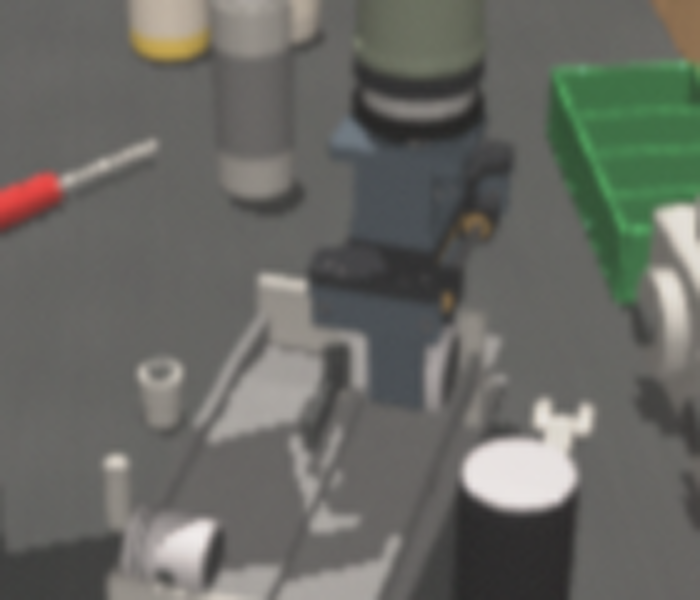

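The force has reversed, so the piston now leans on the front finger past the crest. I'll lift slowly so the front fingertip eases it down.

>>> {"op": "servo_tool", "data": {"steps": [[95,[0,0,-2],[0,0,0]],[95,[0,0,-3],[0,0,0]],[95,[0,0,-3],[0,0,0]],[95,[0,0,-3],[0,0,0]],[95,[0,0,-3],[0,0,0]],[95,[0,0,-3],[0,0,0]],[95,[0,0,-3],[0,0,0]],[95,[0,0,-3],[0,0,0]],[95,[0,0,-3],[0,0,0]],[95,[0,0,-3],[0,0,0]]]}}

```text
time_s: 12.5
ee_pos: [627.0, 51.4, 123.5]
ee_rot: [180.0, 0.0, 156.0]
force: [-0.0, 0.2, 0.7]
gripper_width: 57.6
gripper_force: 0.0
```

>>> {"op": "servo_tool", "data": {"steps": [[95,[0,0,-3],[0,0,0]],[95,[0,0,-5],[0,0,0]],[95,[0,0,-6],[0,0,0]],[150,[0,-10,-2],[0,0,0]],[255,[0,-20,0],[0,0,0]],[255,[0,-20,0],[0,0,0]],[255,[0,-20,0],[0,0,0]],[255,[0,-20,0],[0,0,0]],[255,[0,0,0],[0,0,0]],[255,[0,0,0],[0,0,0]]]}}

```text
time_s: 13.5
ee_pos: [589.9, -32.0, 139.2]
ee_rot: [180.0, -0.0, 155.9]
force: [-0.0, 0.5, 0.4]
gripper_width: 4.1
gripper_force: 0.0
```

Run:
```python
from h import *
s=state(); print(s["time_s"],s["ee_pos"],s["force"],s["gripper_width"])
O=np.array([558.5,1.7]);R=np.array([[.4067,.9135],[-.9135,.4067]])
print(R@(s["ee_pos"][:2]-O))
for n in("side","top"):
  f=cams.grab_frame(n); save(f,"p5%s.png"%n,(200,130,340,250),5)
  for r in outline_of(f,"piston_large")[:5]:
    v,u=np.nonzero(r["pixels"]); P=pts(f,np.c_[u,v]); P=P[f["z_map"][v,u]>0]; q=(P[:,:2]-O)@R.T
    print(n,r["confidence"],np.round(np.percentile(q,[5,50,95],axis=0),1).tolist(),np.percentile(P[:,2],[50,97]).round(1))
```

```text
13.5 [589.8557473  -31.99784521 139.22075356] [-0.01076693  0.54677669  0.36230012] 4.113482197812804
[-18.03059917 -42.34838881]
side 0.97 [[-323.3, 4.7], [-308.5, 25.8], [-281.3, 47.6]] [46.  54.9]
side 0.63 [[-275.3, -86.8], [-257.1, -63.1], [-228.0, -36.8]] [43.6 54.8]
side 0.61 [[-218.4, -169.8], [-206.9, -146.7], [-168.4, -121.3]] [45.5 55.4]
side 0.54 [[66.3, -66.5], [76.3, -54.7], [102.4, -39.0]] [ 90.6 104.9]
side 0.23 [[124.3, -138.4], [138.9, -125.0], [153.4, -109.2]] [ 7.2 10. ]
top 0.7 [[-315.6, 11.1], [-290.3, 35.0], [-267.2, 57.9]] [47.8 56.5]
top 0.67 [[72.0, -62.0], [100.5, -30.0], [115.6, -18.6]] [ 97.2 105.6]
top 0.63 [[-268.6, -79.2], [-241.9, -53.3], [-217.1, -30.2]] [47.7 56.9]
top 0.59 [[-213.2, -168.0], [-188.7, -142.7], [-164.5, -121.4]] [48. 57.]
top 0.44 [[-119.9, -66.2], [114.6, 18.4], [174.6, 73.9]] [46.6 92.7]
```

View pics/p5side.png

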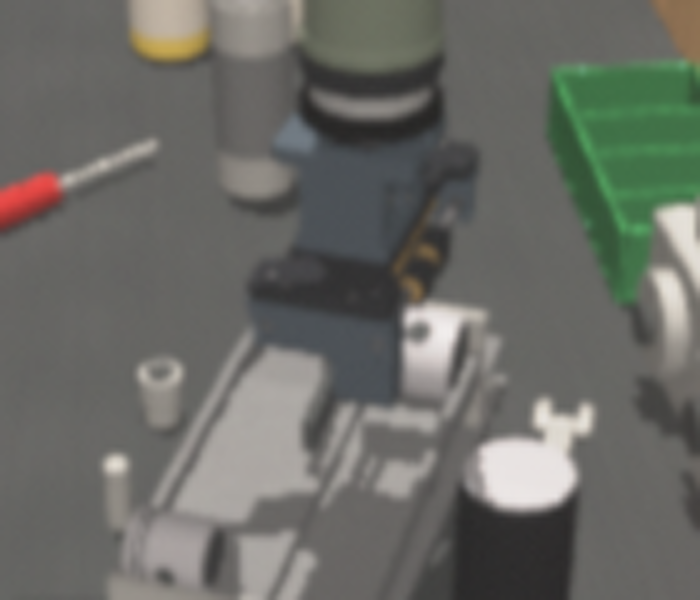

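>>> {"op": "servo_tool", "data": {"steps": [[255,[0,0,10],[0,0,0]],[255,[0,5,15],[0,0,0]],[255,[0,5,15],[0,0,0]],[255,[0,8,8],[0,0,0]],[255,[0,10,0],[0,0,0]],[255,[0,10,0],[0,0,0]],[255,[0,10,0],[0,0,0]],[255,[0,8,0],[0,0,0]],[255,[0,5,0],[0,0,0]],[255,[0,3,0],[0,0,0]]]}}

```text
time_s: 14.7
ee_pos: [616.8, 28.2, 91.5]
ee_rot: [180.0, 0.0, 156.0]
force: [-0.3, -0.7, -0.2]
gripper_width: 0.5
gripper_force: 0.0
```

>>> {"op": "servo_tool", "data": {"steps": [[255,[0,0.5,0],[0,0,0]],[255,[0,0.5,0],[0,0,0]],[255,[0,0.5,0],[0,0,0]],[255,[0,0.5,0],[0,0,0]],[255,[0,0.5,0],[0,0,0]],[255,[0,0.5,0],[0,0,0]],[255,[0,0.5,0],[0,0,0]],[255,[0,0.5,0],[0,0,0]],[255,[0,0.5,0],[0,0,0]],[255,[0,0.5,0],[0,0,0]]]}}

```text
time_s: 15.7
ee_pos: [618.5, 32.3, 91.2]
ee_rot: [180.0, -0.0, 156.0]
force: [0.4, -0.3, 0.2]
gripper_width: 0.3
gripper_force: 0.0
```

>>> {"op": "servo_tool", "data": {"steps": [[255,[0,0.3,0],[0,0,0]],[255,[0,0.3,0],[0,0,0]],[255,[0,0.3,0],[0,0,0]],[255,[0,0.3,0],[0,0,0]],[255,[0,0.3,0],[0,0,0]],[255,[0,0.3,0],[0,0,0]],[255,[0,0.2,0],[0,0,0]],[255,[0,0,0],[0,0,0]],[255,[0,0,0],[0,0,0]],[255,[0,0,0],[0,0,0]]]}}

```text
time_s: 16.7
ee_pos: [619.3, 34.0, 91.2]
ee_rot: [180.0, -0.0, 156.0]
force: [0.0, -0.6, -0.4]
gripper_width: 0.7
gripper_force: 0.0
```

>>> {"op": "servo_tool", "data": {"steps": [[255,[0,0.3,0],[0,0,0]],[255,[0,0.3,0],[0,0,0]],[255,[0,0.3,0],[0,0,0]],[255,[0,0.3,0],[0,0,0]],[255,[0,0.3,0],[0,0,0]],[255,[0,0.3,0],[0,0,0]],[255,[0,0.2,0],[0,0,0]],[255,[0,0,0],[0,0,0]],[255,[0,0,0],[0,0,0]],[255,[0,0,0],[0,0,0]]]}}

```text
time_s: 17.7
ee_pos: [620.1, 35.8, 91.2]
ee_rot: [180.0, -0.0, 156.0]
force: [-0.1, 0.4, 0.4]
gripper_width: 0.2
gripper_force: 0.0
```

Run:
```python
from h import *
s=state(); print(s["time_s"],s["ee_pos"],s["force"],s["gripper_width"])
f=cams.grab_frame("top"); g=cams.grab_frame("side")
A=cv2.resize(f["color"][170:240,225:305],(560,490),interpolation=2)
save(f,"t6.png",(215,165,315,245),7); save(g,"s6.png",(235,180,315,240),9)
```

```text
17.7 [620.09886965  35.84992262  91.18068154] [-0.06507741  0.35274771  0.37811663] 0.2112230315764888
```

View pics/s6.png

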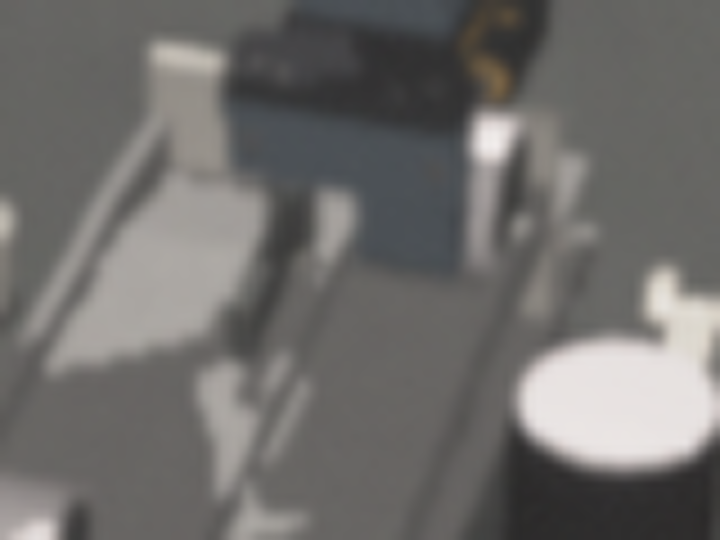

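>>> {"op": "servo_tool", "data": {"steps": [[255,[0,0.3,0],[0,0,0]],[255,[0,0.3,0],[0,0,0]],[255,[0,0.3,0],[0,0,0]],[255,[0,0.3,0],[0,0,0]],[255,[0,0.3,0],[0,0,0]],[255,[0,0.3,0],[0,0,0]],[255,[0,0.2,0],[0,0,0]],[255,[0,0,0],[0,0,0]],[255,[0,0,0],[0,0,0]],[255,[0,0,0],[0,0,0]]]}}

```text
time_s: 18.8
ee_pos: [620.4, 36.6, 91.2]
ee_rot: [-179.9, -0.0, 156.0]
force: [-1.2, -4.8, 2.4]
gripper_width: 0.6
gripper_force: 2.9
```

Contact at 5 N, so the piston is against the stop. Next I'll back off, go over to the keeper's left side and lower beside it.

>>> {"op": "servo_tool", "data": {"steps": [[255,[0,-8,0],[0,0,0]],[255,[0,-22,0],[0,0,0]],[255,[0,0,-15],[0,0,0]],[255,[0,0,-15],[0,0,0]],[255,[0,0,-10],[0,0,0]],[255,[24,-8,0],[0,0,0]],[255,[24,-7,0],[0,0,0]],[255,[24,-7,0],[0,0,0]],[255,[0,0,0],[0,0,0]],[255,[0,0,0],[0,0,0]]]}}

```text
time_s: 19.8
ee_pos: [534.5, 19.7, 131.6]
ee_rot: [179.9, 0.1, 156.0]
force: [0.1, 0.1, -0.7]
gripper_width: 0.5
gripper_force: 0.0
```

Run:
```python
from h import *
s=state(); print(s["time_s"],s["ee_pos"],s["force"])
O=np.array([558.5,1.7]);R=np.array([[.4067,.9135],[-.9135,.4067]])
print(R@(s["ee_pos"][:2]-O))
f=cams.grab_frame("side"); 
for r in outline_of(f,"piston_large")[:5]:
    v,u=np.nonzero(r["pixels"]); P=pts(f,np.c_[u,v]); P=P[f["z_map"][v,u]>0]; q=(P[:,:2]-O)@R.T
    print(r["confidence"],np.round(np.percentile(q,[5,50,95],axis=0),1).tolist(),np.percentile(P[:,2],[50,97]).round(1))
save(f,"s7.png",(225,170,315,240),8)
```

```text
19.8 [534.46520667  19.70188568 131.61354769] [ 0.14649445  0.05866707 -0.7284758 ]
[ 6.66977212 29.27715061]
0.9 [[-219.1, -169.6], [-208.5, -148.5], [-184.2, -127.1]] [46.2 55.4]
0.9 [[-275.5, -86.6], [-256.0, -62.5], [-226.5, -32.9]] [42.8 55. ]
0.84 [[-323.6, 5.1], [-308.8, 25.7], [-283.8, 47.0]] [45.3 55.3]
0.8 [[65.5, -66.4], [74.4, -45.8], [101.1, -21.2]] [ 90.9 104.1]
```

View pics/s7.png

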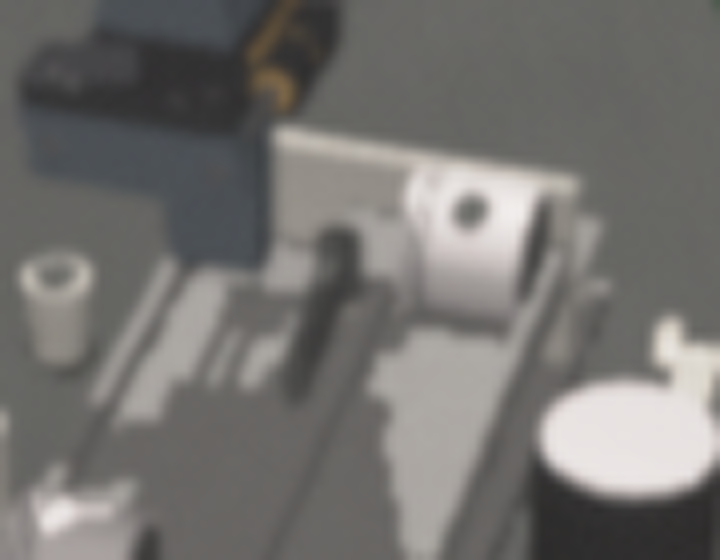

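The piston rests in the dip against the stop, and the finger is left of the keeper. I'll lower and sweep it.

>>> {"op": "servo_tool", "data": {"steps": [[255,[0,-1,12],[0,0,0]],[255,[0,0,12],[0,0,0]],[255,[0,0,10],[0,0,0]],[255,[0,0,2],[0,0,0]],[255,[-3,0,0],[0,0,0]],[255,[-4,0,0],[0,0,0]],[255,[-3,0,0],[0,0,0]],[255,[-4,-1.3,0],[0,0,0]],[255,[-4,-1.3,0],[0,0,0]],[255,[-4,-1.3,0],[0,0,0]]]}}

```text
time_s: 20.9
ee_pos: [552.3, 5.8, 95.3]
ee_rot: [180.0, -0.0, 156.0]
force: [-0.4, 0.9, -0.3]
gripper_width: 0.6
gripper_force: 0.4
```

>>> {"op": "servo_tool", "data": {"steps": [[255,[-4.6,-0.2,0],[0,0,0]],[255,[-4.6,-0.2,0],[0,0,0]],[255,[-4.6,-0.2,0],[0,0,0]],[255,[-4.8,1.3,0],[0,0,0]],[255,[-4.8,1.3,0],[0,0,0]],[255,[-4.8,1.3,0],[0,0,0]],[255,[-4.4,2.9,0],[0,0,0]],[255,[-4.4,2.9,0],[0,0,0]],[255,[-4.4,2.9,0],[0,0,0]],[255,[0,0,0],[0,0,0]]]}}

```text
time_s: 21.9
ee_pos: [595.9, 0.3, 95.2]
ee_rot: [180.0, 0.1, 156.0]
force: [-0.4, 0.8, -0.9]
gripper_width: 0.4
gripper_force: 0.0
```

>>> {"op": "servo_tool", "data": {"steps": [[255,[-3.5,4.4,0],[0,0,0]],[255,[-3.5,4.4,0],[0,0,0]],[255,[-3.5,4.4,0],[0,0,0]],[255,[-1.5,3,0],[0,0,0]],[255,[-1.5,3,0],[0,0,0]],[255,[-1.5,3,0],[0,0,0]],[255,[-1.5,2,0],[0,0,0]],[255,[0,1,0],[0,0,0]],[255,[0,0,0],[0,0,0]],[255,[0,0,0],[0,0,0]]]}}

```text
time_s: 22.9
ee_pos: [620.2, 16.5, 95.3]
ee_rot: [180.0, 0.0, 156.0]
force: [-0.2, -0.6, 0.4]
gripper_width: 0.5
gripper_force: 0.0
```

Run:
```python
from h import *
s=state(); print(s["time_s"],s["ee_pos"],s["force"])
O=np.array([558.5,1.7]);R=np.array([[.4067,.9135],[-.9135,.4067]])
print(R@(s["ee_pos"][:2]-O))
```

```text
22.9 [620.19588518  16.49706819  95.25964818] [-0.24863794 -0.57312013  0.40599498]
[ 38.60883829 -50.34122348]
```

>>> {"op": "servo_tool", "data": {"steps": [[255,[0,0.5,0],[0,0,0]],[255,[0,0.5,0],[0,0,0]],[255,[0,0.5,0],[0,0,0]],[255,[0,0.5,0],[0,0,0]],[255,[0,0.5,0],[0,0,0]],[255,[0,0.5,0],[0,0,0]],[255,[0,0.5,0],[0,0,0]],[255,[0,0,0],[0,0,0]],[255,[0,0,0],[0,0,0]],[255,[0,0,0],[0,0,0]]]}}

```text
time_s: 23.9
ee_pos: [621.6, 19.7, 95.2]
ee_rot: [180.0, 0.0, 156.0]
force: [1.0, -0.9, 0.3]
gripper_width: 0.2
gripper_force: 0.4
```

Run:
```python
from h import *
s=state(); print(s["time_s"],s["ee_pos"],s["force"])
f=cams.grab_frame("side"); save(f,"s8.png",(235,170,315,230),10)
```

```text
23.9 [621.60313196  19.69714891  95.20840809] [ 0.95374867 -0.94262337  0.3414431 ]
```

View pics/s8.png

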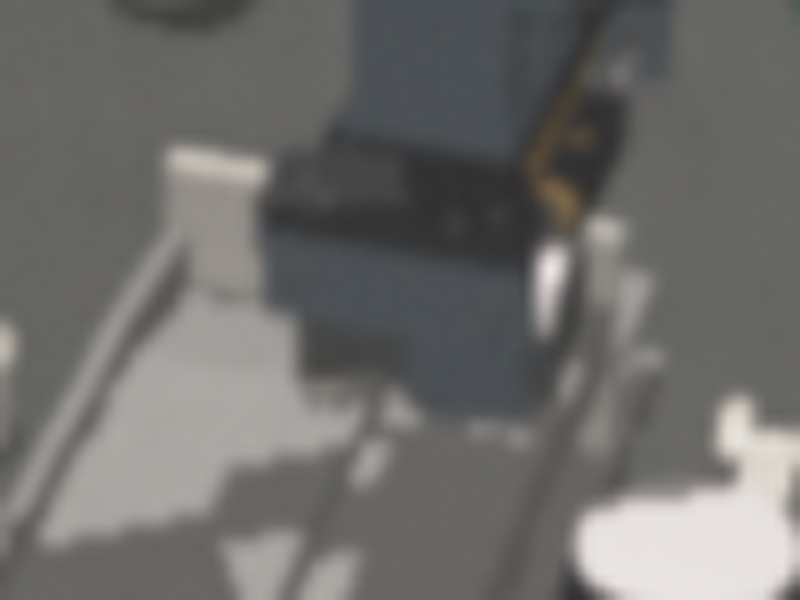

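The keeper now lies across behind the finger. I'll back off, rise clear and measure the angle.

>>> {"op": "servo_tool", "data": {"steps": [[255,[0,-5,0],[0,0,0]],[255,[0,-15,0],[0,0,0]],[255,[0,-5,-20],[0,0,0]],[255,[0,0,-30],[0,0,0]],[255,[0,0,-40],[0,0,0]],[255,[0,-30,-20],[0,0,0]],[255,[20,-40,0],[0,0,0]],[255,[20,-40,0],[0,0,0]],[255,[20,-40,0],[0,0,0]],[255,[0,0,0],[0,0,0]]]}}

```text
time_s: 24.95
ee_pos: [490.6, -118.5, 205.2]
ee_rot: [-179.9, -0.2, 155.8]
force: [0.6, 0.2, -0.2]
gripper_width: 0.2
gripper_force: 0.0
```

>>> {"op": "servo_tool", "data": {"steps": [[255,[35,-20,0],[0,0,0]],[255,[35,-20,0],[0,0,0]],[255,[35,-20,0],[0,0,0]],[255,[35,-20,0],[0,0,0]],[255,[0,0,0],[0,0,0]],[255,[0,0,0],[0,0,0]],[255,[0,0,0],[0,0,0]],[255,[0,0,0],[0,0,0]],[255,[0,0,0],[0,0,0]],[255,[0,0,0],[0,0,0]]]}}

```text
time_s: 25.95
ee_pos: [335.6, -131.9, 205.0]
ee_rot: [180.0, -0.0, 156.0]
force: [-0.2, -0.4, -0.3]
gripper_width: 0.7
gripper_force: 0.0
```

Run:
```python
from h import *
s=state(); print(s["time_s"],s["ee_pos"],s["force"])
O=np.array([558.5,1.7]);R=np.array([[.4067,.9135],[-.9135,.4067]])
ims=[]
for n in("top","side"):
  f=cams.grab_frame(n); u0,v0=(225,170)
  ims.append(cv2.resize(f["color"][v0:v0+75,u0:u0+95,::-1],(399,315),interpolation=2) if n=="side" else cv2.resize(f["color"][165:245,220:321,::-1],(399,315),interpolation=2))
  v,u=np.mgrid[0:420,0:560]; P=pts(f,np.c_[u.ravel(),v.ravel()]); q=(P[:,:2]-O)@R.T
  k=(P[:,2]>78)&(P[:,2]<97)&(q[:,0]>25)&(q[:,0]<68)&(q[:,1]<12)&(q[:,1]>-85)
  rgb=f["color"].reshape(-1,3).max(1); k2=k&(rgb<90)
  for kk in(k,k2):
    if kk.sum()>5: print(n,kk.sum(),q[kk].min(0).round(),q[kk].max(0).round(),np.polyfit(q[kk,1],q[kk,0],1).round(3))
cv2.imwrite("pics/f9.png",np.hstack(ims))
```

```text
25.95 [ 335.64901928 -131.90006175  204.9949191 ] [-0.15874566 -0.42432612 -0.26393655]
top 122 [ 47. -76.] [68.  8.] [-2.8000e-02  5.6079e+01]
top 111 [ 47. -76.] [68.  8.] [-3.8000e-02  5.5011e+01]
side 153 [ 42. -74.] [68.  9.] [-4.5000e-02  5.2145e+01]
side 75 [ 42. -73.] [57.  4.] [-0.067 49.169]
```

View pics/f9.png

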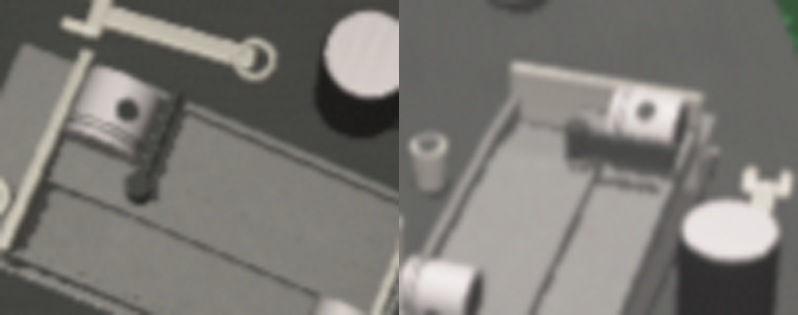

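The top view shows the piston against the stop, with the keeper square across the right gutter behind it (about 1.6 rad). The small piston and the bystanders in view look undisturbed.

```bash
python3 -c "
from workcell import ticket
print(ticket.job_done())"
```

```text
the job is handed in; nothing more can be done
None
```

The larger piston is parked against the end stop in the right gutter with the keeper bar across behind it, the arm is clear, and the job was handed in at about 26 s; no verdict came back.

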